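# Test a bulb on the switched outlets

### The arm

A 7-joint arm with a two-finger parallel gripper is mounted at the origin on the work surface. World frame = base frame: x ahead of the robot, y to its left, z up, the work surface at z = 0. Lengths are in m, angles in degrees, forces in N, time in s.
With the tool pointing down it reaches from about 0.425 to 0.875 m from the base axis. Payload 4.7 kg.
Tool frame: the origin (TCP) lies at the very end of the fingers, on their centre line; the grasp point (between the pads) lies env.tcp_to_grasp behind it (env.tcp_to_grasp is the distance from the TCP to the grasp point, in m); z points along the fingers, x is the direction in which the jaws open and shut, and the axes are right-handed (so a half turn about z gives the same grasp; the last joint's range is limited). The gripper opens to 87 mm and grips with 3 to 60 N. Pads are 19 mm wide; open, the fingers measure 117 mm over their backs; the gripper's body (75 mm by 190 mm) begins 51 mm behind the grasp point.
Start: joints at [-69.551, 18.392, -4.016, 83.108, 1.295, 78.541, -3.26], TCP at [0.219, 0.612, 0.223] pointing down, gripper open.
Joint ranges: [-163.93, 163.93], [-17.29, 119.83], [-79.2, 71.16], [3.27, 140.29], [-89.18, 269.18], [5.43, 117.66], [-154.24, 154.24]. Speed limits (degrees/s): [147.25, 147.25, 180, 180, 180, 180, 180].

### API

Orientations are given as [roll, pitch, yaw] about the fixed x, y, z axes, in that order (R = Rz(yaw) Ry(pitch) Rx(roll)).
In Python, from cell import env gives the robot as it stands. The module is installed in compiled form; this text tells all that it offers.
- The arm moves only by the tool send_rows, never from a script. Its argument "steps" is a list of rows, each a list of 3 entries, a list of its own where there are three numbers: the shift along the tool's x, y, z in m, then the turn, a rotation vector about the tool's x, y, z in rad, then the finger opening in m, from 0 to 0.087. A call has exactly 5 rows; each row is the pose to reach, as a shift and turn from the pose commanded when the call began, along the tool's axes at that moment; what a row does not reach only later rows make up. A row lasts 1/12 s, in which the tool goes at most 41.7 mm and 7.16 degrees, less where a joint would pass 70% of its speed; a pose out of reach is approached as far as the arm can. A call with a gripper value outside its range is refused whole. The fingers move at their own pace and stop on an object; "grip_force" is the grip in N (left out, the last holds). Time passes only in rows, so rows that repeat a pose let the fingers close, or fill a call up. It gives the time, the measured TCP pose, the force and the opening at its end, in the units of the state.
- env.get_obs(): the state, without advancing time (a new reading comes with each control period).
- env.read_camera(name): name is "scene" or "top"; returns a dict with "pixels" (480x640x3 uint8, red, green, blue), "fx", "fy", "cx", "cy" (pixels), "k1" (the pictures are not rectified: a ray, as slopes to the right and down, at radius r is drawn at 1 + k1 r^2 times it, then the intrinsics apply), "position" and "rotation" of the camera in the world. Camera axes: x right, y up, looking along -z (the intrinsics and any distortion apply to the point x, -y, -z); pixel columns grow to the right and rows downward; lengths in m; the calibration is good to about 2 mm. A picture is of the moment at which its call begins. There is no depth.
- env.sign_off(): hands the job in, once; it reports no verdict.
The state is a dict: "time_s": time; "qpos": joint angles; "joint_velocities": joint speeds; "effort": joint torques, N m; "tool_pos": TCP position; "tool_rot": TCP orientation; "force": force on the tool from outside, world axes, zero at the start; "wrist_torque": the same for the moment, N m; "grip_width": finger opening in m.
Only numpy, scipy, OpenCV 4.12 (cv2) and the standard library are available. Lean on these libraries where they do the work, as an engineer would, in place of code of your own. Each camera call takes 0.05 s, during which the arm holds its last target.

### The job

Test the globe bulb on its own at the row of outlets: first switch off the outlet that has the black plug top in it, then switch on the outlet that has the globe bulb in its adapter, and last press the round black button right down and let it come back up. A switch is off when the half of its rocker beside its outlet is down, and on when the half farther from its outlet is down. Leave the empty outlet switched off, and leave the bulb, plugs and tin where they are: nothing is to be picked up.

Things in the scene. Friction and masses are not known exactly. Their poses are not given: they have to be found in the camera images.
- plug_switch (a point): fixed point on top of the middle of the grey rocker switch of the outlet holding the plug top, above its pivot; x axis level, from switch towards outlet. Rocker 60 mm long (x) by 34 wide: two 30 mm paddles in a shallow V; the one that is down lies level at this height, the other slopes up to 9 mm above it at its end. Housing top 8 mm below; outlet centre 105 mm along +x
- bulb_switch (a point): fixed point on top of the middle of the grey rocker switch of the outlet holding the adapter and globe bulb, above its pivot; x axis level, from switch towards outlet. Rocker 60 mm long (x) by 34 wide: two 30 mm paddles in a shallow V; the one that is down lies level at this height, the other slopes up to 9 mm above it at its end. Housing top 8 mm below; outlet centre 105 mm along +x
- empty_switch (a point): fixed point on top of the middle of the grey rocker switch of the empty outlet, above its pivot; x axis level, from switch towards outlet. Rocker 60 mm long (x) by 34 wide: two 30 mm paddles in a shallow V; the one that is down lies level at this height, the other slopes up to 9 mm above it at its end. Housing top 8 mm below; outlet centre 105 mm along +x
- plug_rocker (a joint): rocker of the plug's outlet: +0.15 rad = on (paddle away from the outlet, -x, down), -0.15 = off (paddle beside the outlet, +x, down). Push the raised paddle down about 20 mm out from the middle: about 4 N; stays where it is left; on at the start
- bulb_rocker (a joint): rocker of the bulb's outlet: +0.15 rad = on (paddle away from the outlet, -x, down), -0.15 = off (paddle beside the outlet, +x, down). Push the raised paddle down about 20 mm out from the middle: about 4 N; stays where it is left; off at the start
- empty_rocker (a joint): rocker of the empty outlet: +0.15 rad = on (paddle away from the outlet, -x, down), -0.15 = off (paddle beside the outlet, +x, down). Push the raised paddle down about 20 mm out from the middle: about 4 N; stays where it is left; off at the start, to be left
- button_top (a point): centre of the flat top of the round black push button, 36 mm across, standing 18 mm above its white box (13 mm above the steel collar round it); moves down with the button; x axis horizontal and parallel to the switches' x axes. The box also carries a low grey fuse block 100 mm from the button along +x, 14 mm high
- supply_button (a joint): travel of the push button: 0 up, 0.008 m right down; sprung, 1.5 N to start and 5.5 N right down, comes back when released
- bulb_center (a point): centre of the frosted white globe bulb, 60 mm across, in its black adapter (48 mm square, black neck 40 mm across above), plugged loosely into its outlet, 90 mm above the outlet's top; upright, stays there
- plug_center (a point): centre of the black plug top plugged into its outlet, about 50 x 48 mm and 36 mm high; this point is 18 mm above the outlet's top; stays there
- spare_plug: loose spare black plug top lying on the shelf with its pins up, 50 x 48 mm, 36 mm high plus 18 mm pins; origin at the centre of its underside; a bystander
- tin: steel tin with press-fit lid, 88 mm across, 76 mm high; origin at the centre of its underside; a bystander
- board: fixed plywood board 250 x 450 x 18 mm on the shelf, carrying side by side along its y four white boxes (each 190 x 86 x 45 mm): the three switched outlets and the button box, in any order; x axis along the boxes, from switch to outlet; origin at the centre of its underside

How it is judged (in metres and radians):
On the way, in this order (a step that is already met when the one before it is completed fails the run):
1. the plug's outlet is switched off, before anything else (value of joint each of plug_rocker, bulb_rocker below -0.1 rad and value of joint supply_button below 0.002 m), for 0.1 s.
2. the bulb's outlet is switched on (value of joint plug_rocker below -0.1 rad and value of joint bulb_rocker above 0.1 rad and value of joint supply_button below 0.002 m), for 0.1 s.
3. the button is pressed right down (value of joint plug_rocker below -0.1 rad and value of joint bulb_rocker above 0.1 rad and value of joint supply_button above 0.006 m), for 0.05 s.
At the end, for the whole second after the job is handed in: plug's outlet off (rocker below -0.10 rad), bulb's outlet on (above 0.10), empty outlet off (below -0.10), button back up (under 2 mm), bulb within 12 mm, plug within 8 mm, spare plug and tin within 20 mm of where they began (all of step 2 and value of joint empty_rocker below -0.1 rad and distance of bulb_center from where it was at the start of the episode below 0.012 m and distance of plug_center from where it was at the start of the episode below 0.008 m and distance of each of spare_plug, tin from where it was at the start of the episode below 0.02 m); the robot touches nothing.
It fails at once if the bulb's switch is worked before the plug's outlet is off (value of joint bulb_rocker above 0 rad and value of joint plug_rocker above -0.1 rad).
It fails at once if the button is pressed before both switches are set (value of joint supply_button above 0.003 m and (value of joint bulb_rocker below 0.1 rad or value of joint plug_rocker above -0.1 rad)).
It fails at once if the empty outlet's switch is worked (value of joint empty_rocker above -0.05 rad).
It fails at once if the bulb with its adapter, or the plug, is lifted or knocked (distance of bulb_center from where it was at the start of the episode above 0.012 m or distance of plug_center from where it was at the start of the episode above 0.008 m).
It fails at once if the spare plug or the tin is lifted or moved (distance of any of spare_plug, tin from where it was at the start of the episode above 0.02 m).
It also fails if it takes over 45 s, if anything falls off the work surface, if the arm or the gripper's body presses on something with over 40 N, if the wrist force passes 120 N, or if a joint passes its speed limit or range.

## Working session

There is one attempt and no reset: what is moved stays moved. The work goes in short steps, Python scripts to look and compute and a tool call to move; the robot and the scene stay as the last step left them, time stands still between calls to the robot, and variables do not carry over. Pictures are saved under pics/ and viewed, and the job is handed in when it is done.

Besides the shell and the picture viewer there is one more tool, called after ">>>" in YAML: its name, and indented under it one key for each argument. send_rows: Moves the arm, as the interface text tells. Its arguments: {"type":"object","properties":{"steps":{"type":"array"},"grip_force":{"type":"number"}},"required":["steps"]}

```bash
mkdir -p pics; python3 - <<'E'
from cell import env
import cv2,numpy as np
o=env.get_obs(); print({k:np.round(v,4) for k,v in o.items()}, env.tcp_to_grasp)
for n in("scene","top"):
    c=env.read_camera(n); cv2.imwrite(f"pics/{n}0.png",c["pixels"][:,:,::-1])
    print(n,c["fx"],c["fy"],c["cx"],c["cy"],c["k1"],np.round(c["position"],4),np.round(c["rotation"],4))
E
```

```text
{'time_s': np.float64(0.0), 'qpos': array([-69.5498,  18.4382,  -4.0167,  83.1737,   1.2975,  78.5395,
        -3.2575]), 'joint_velocities': array([ 0.0567, -0.0142, -0.0579, -0.0473,  0.0585, -0.0095,  0.014 ]), 'effort': array([-1.00000e-04, -4.91285e+01, -4.03900e-01, -3.12530e+01,
       -6.39000e-02,  4.37000e-02,  2.00000e-04]), 'tool_pos': array([0.2184, 0.6117, 0.2215]), 'tool_rot': array([1.799923e+02, 1.060000e-01, 7.036370e+01]), 'force': array([ 0.7793,  0.3189, -1.2808]), 'wrist_torque': array([ 0.0291,  0.0003, -0.0377]), 'grip_width': np.float64(0.0869)} 0.0187
scene 501.57249824637273 501.57249824637273 313.63335176133825 225.72541167149416 -0.10354143833174786 [ 0.9209 -0.6187  1.0833] [36.2927  0.5635 27.8445]
top 557.3256330900491 557.3256330900491 312.28830441383815 241.13634047746555 -0.019858056168477207 [0.4357 0.0266 1.3356] [  5.7828  -0.2877 -90.7856]
```

View pics/scene0.png

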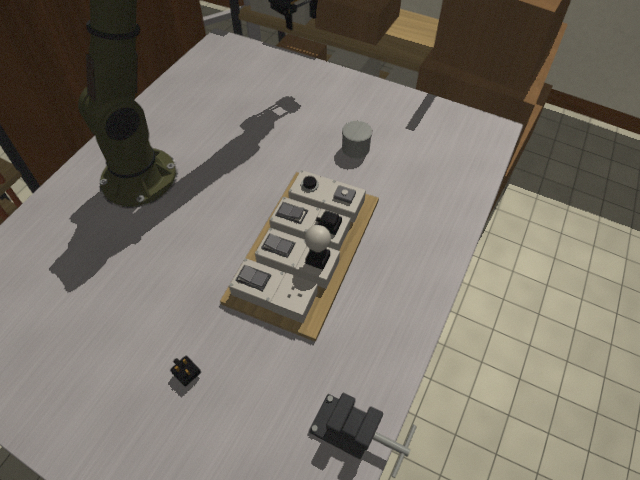

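View pics/top0.png

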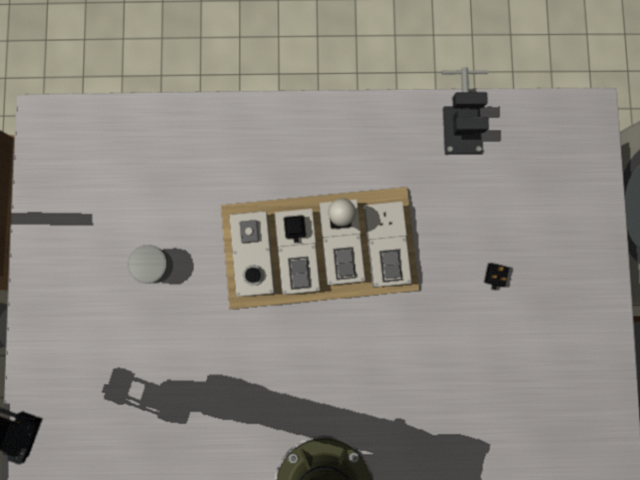

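The top view shows the boxes from left to right: button (253,274), plug (300,270 switch), bulb (345,263) and empty (391,265). The switches are on the robot's side. I'll zoom in and measure next.

```bash
cat > h.py <<'E'
import cv2,numpy as np
from scipy.spatial.transform import Rotation as R
from cell import env
def ray(c,uv):
    uv=np.atleast_2d(uv).astype(float)
    K=np.array([[c["fx"],0,c["cx"]],[0,c["fy"],c["cy"]],[0,0,1]])
    p=cv2.undistortPoints(uv[:,None],K,np.array([c["k1"],0,0,0.]))[:,0]
    d=np.c_[p[:,0],-p[:,1],-np.ones(len(p))]
    rot=np.asarray(c["rotation"]); M=rot if rot.shape==(3,3) else R.from_euler("xyz",rot,degrees=True).as_matrix()
    return np.asarray(c["position"]),d@M.T
def plane(c,uv,z):
    o,d=ray(c,uv); t=(z-o[2])/d[:,2]; return o+d*t[:,None]
def pix(c,P):
    rot=np.asarray(c["rotation"]); M=R.from_euler("xyz",rot,degrees=True).as_matrix()
    q=(np.atleast_2d(P)-c["position"])@M; x=q[:,0]/-q[:,2]; y=-q[:,1]/-q[:,2]
    s=1+c["k1"]*(x*x+y*y); return np.c_[c["fx"]*x*s+c["cx"],c["fy"]*y*s+c["cy"]]
E
python3 - <<'E'
import cv2
a=cv2.imread("pics/top0.png")[180:315,215:425]; cv2.imwrite("pics/top_z.png",cv2.resize(a,None,fx=3.8,fy=3.8,interpolation=cv2.INTER_CUBIC))
a=cv2.imread("pics/scene0.png")[165:340,215:385]; cv2.imwrite("pics/scene_z.png",cv2.resize(a,None,fx=3.4,fy=3.4,interpolation=cv2.INTER_CUBIC))
E
```

```text
(no output)
```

View pics/top_z.png

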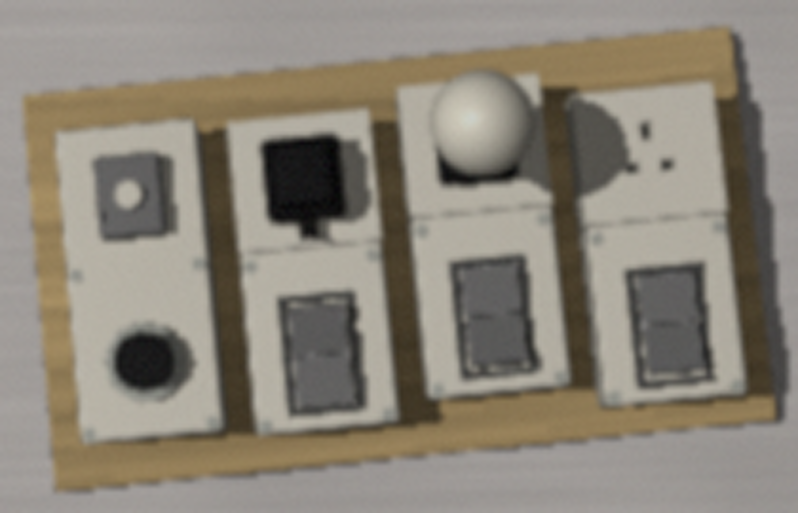

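View pics/scene_z.png

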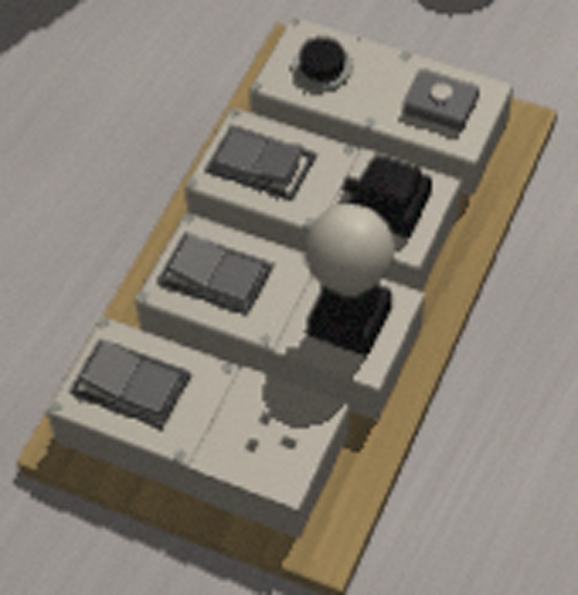

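```bash
python3 - <<'E'
from h import *
def comps(c,roi,lo,hi,amin):
    im=cv2.cvtColor(c["pixels"],cv2.COLOR_RGB2HSV); x0,y0,x1,y1=roi
    m=np.zeros(im.shape[:2],np.uint8); m[y0:y1,x0:x1]=cv2.inRange(im,lo,hi)[y0:y1,x0:x1]
    cs,_=cv2.findContours(m,cv2.RETR_EXTERNAL,cv2.CHAIN_APPROX_NONE)
    return [k for k in cs if cv2.contourArea(k)>amin],m
t=env.read_camera("top"); s=env.read_camera("scene")
for c,roi in((t,(222,190,418,305)),(s,(225,168,375,335))):
    for name,lo,hi,a in(("dark/grey",(0,0,0),(180,70,125),60),("white",(0,0,165),(180,45,255),300)):
        cs,m=comps(c,roi,lo,hi,a); print(name)
        for k in cs:
            r=cv2.minAreaRect(k); M=cv2.moments(k); z=0.072 if name!="white" else .063
            ctr=np.array(r[0]); print(np.round(ctr,1),np.round(r[1],1),round(r[2],1),cv2.contourArea(k),np.round(plane(c,[ctr],z)[0],4), np.round(plane(c,cv2.boxPoints(r),z)[:,:2],3).tolist())
E
```

```text
dark/grey
[254.5 275. ] [18. 21.] 90.0 281.5 [0.4882 0.1505 0.072 ] [[0.509, 0.174], [0.508, 0.127], [0.468, 0.127], [0.468, 0.174]]
[299.5 272.4] [31.3 21.5] 83.7 608.0 [0.4927 0.0484 0.072 ] [[0.526, 0.076], [0.53, 0.028], [0.46, 0.021], [0.455, 0.069]]
[390.8 265.1] [31.4 21. ] 84.3 604.0 [ 0.5065 -0.159   0.072 ] [[0.54, -0.132], [0.544, -0.18], [0.473, -0.185], [0.469, -0.138]]
[344.9 262.9] [31.2 21.6] 84.3 602.0 [ 0.5129 -0.0549  0.072 ] [[0.546, -0.028], [0.551, -0.077], [0.48, -0.082], [0.476, -0.033]]
[250.4 231. ] [22.  20.4] 85.2 401.0 [0.5887 0.1594 0.072 ] [[0.612, 0.185], [0.616, 0.138], [0.565, 0.134], [0.562, 0.181]]
[297.9 229.1] [28.4 27.7] 84.3 598.0 [0.5917 0.051  0.072 ] [[0.622, 0.085], [0.627, 0.022], [0.562, 0.017], [0.557, 0.08]]
[269.9 253.5] [13.8 82.2] 4.2 65.0 [0.5366 0.1153 0.072 ] [[0.445, 0.138], [0.632, 0.124], [0.629, 0.092], [0.443, 0.107]]
[375.6 244.3] [82.5 17.4] 83.8 338.0 [ 0.5543 -0.1256  0.072 ] [[0.647, -0.098], [0.651, -0.138], [0.463, -0.153], [0.459, -0.114]]
[346.4 240.3] [84.7 29.4] 83.7 308.5 [ 0.5644 -0.0592  0.072 ] [[0.658, -0.017]
[... 1440 characters left out ...]
28], [0.556, 0.183], [0.611, 0.186], [0.622, 0.131]]
[308.2 183.9] [16.3 16.5] 81.9 194.5 [0.4877 0.1492 0.072 ] [[0.454, 0.159], [0.489, 0.187], [0.521, 0.139], [0.486, 0.112]]
white
[273.1 285. ] [78.3 33.1] 22.2 2067.5 [ 0.5582 -0.1556  0.063 ] [[0.471, -0.203], [0.451, -0.117], [0.645, -0.109], [0.657, -0.191]]
[284.  247.6] [48.3 28.9] 20.7 1174.5 [ 0.5287 -0.053   0.063 ] [[0.476, -0.097], [0.456, -0.015], [0.582, -0.009], [0.597, -0.089]]
[297.4 214.9] [47.8 26. ] 17.4 947.0 [0.509  0.0505 0.063 ] [[0.457, 0.004], [0.433, 0.085], [0.562, 0.097], [0.581, 0.018]]
[327.2 190. ] [70.7 24.7] 18.0 1531.0 [0.5389 0.1603 0.063 ] [[0.452, 0.112], [0.429, 0.196], [0.626, 0.209], [0.642, 0.128]]
```

```bash
python3 - <<'E'
from h import *
t=env.read_camera("top"); s=env.read_camera("scene")
for c,(x0,y0,x1,y1) in((t,(240,262,268,288)),(s,(299,173,320,192))):
    g=cv2.cvtColor(c["pixels"],cv2.COLOR_RGB2GRAY)[y0:y1,x0:x1]
    _,m=cv2.threshold(g,45,255,cv2.THRESH_BINARY_INV)
    k=max(cv2.findContours(m,cv2.RETR_EXTERNAL,cv2.CHAIN_APPROX_NONE)[0],key=cv2.contourArea)
    M=cv2.moments(m,True); uv=np.array([M["m10"]/M["m00"]+x0,M["m01"]/M["m00"]+y0]); print(uv,M["m00"],cv2.boundingRect(k),np.round(plane(c,[uv],.078),4))
a=np.radians(4.9);ex=np.array([np.cos(a),np.sin(a)])
tw=[np.array(v) for v in((.5426,.055),(.5633,-.0484),(.5568,-.1544),(.5383,.1603))]
im={}
for n,c in(("top",t),("scene",s)):
    I=c["pixels"][:,:,::-1].copy()
    I=cv2.resize(I,None,fx=4,fy=4,interpolation=cv2.INTER_CUBIC)
    for i,w in enumerate(tw):
        p=w-.05*ex; z=.071 if i<3 else .081
        ey=np.array([-ex[1],ex[0]])
        P=[np.r_[p+u*ex+v*ey,z] for u,v in((0,0),(.03,.017),(.03,-.017),(-.03,.017),(-.03,-.017))]
        for q in pix(c,P): cv2.circle(I,tuple(np.int32(q*4+2)),3,(0,0,255),-1)
        print(n,i,np.round(p,4))
    x0,y0=(225,185) if n=="top" else (225,165)
    cv2.imwrite(f"pics/chk_{n}.png",I[y0*4:y0*4+600,x0*4:x0*4+780])
E
```

```text
[252.97058824 274.62352941] 170.0 (6, 6, 15, 14) [[0.4889 0.1533 0.078 ]]
[309.336 182.48 ] 125.0 (4, 4, 13, 12) [[0.4906 0.1504 0.078 ]]
top 0 [0.4928 0.0507]
top 1 [ 0.5135 -0.0527]
top 2 [ 0.507  -0.1587]
top 3 [0.4885 0.156 ]
scene 0 [0.4928 0.0507]
scene 1 [ 0.5135 -0.0527]
scene 2 [ 0.507  -0.1587]
scene 3 [0.4885 0.156 ]
```

View pics/chk_top.png

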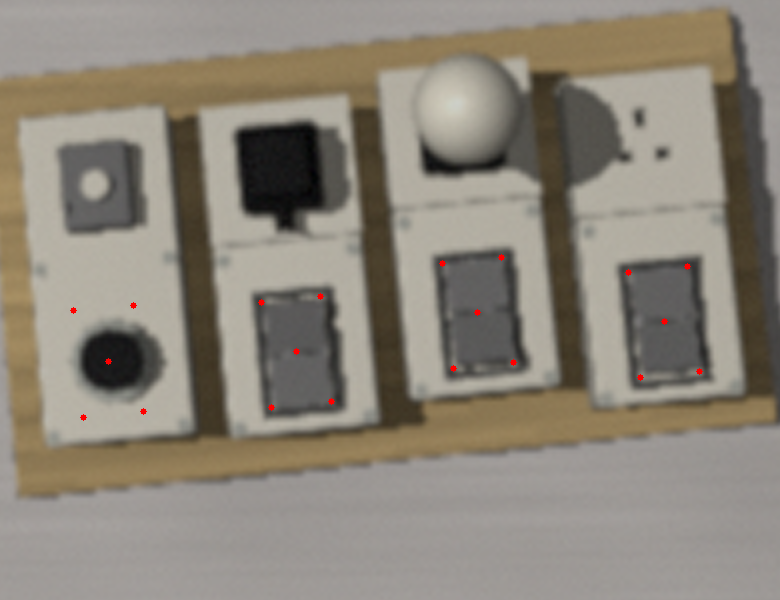

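View pics/chk_scene.png

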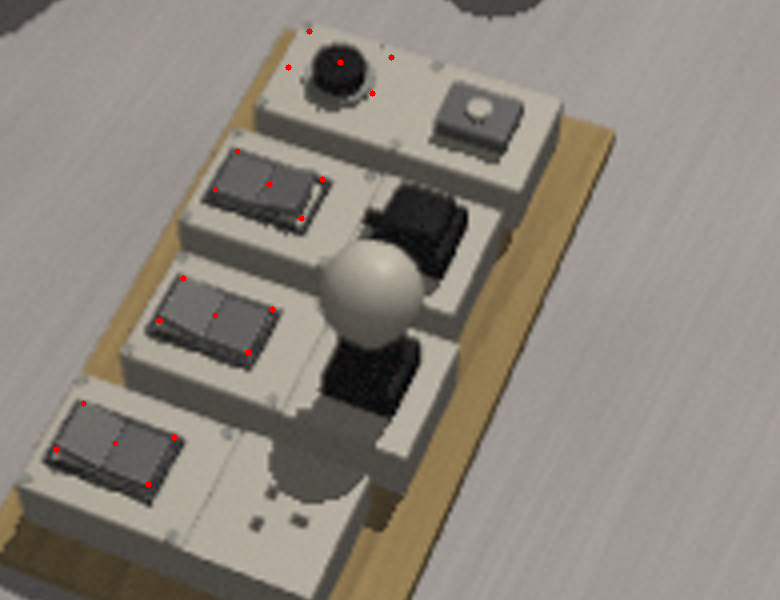

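>>> send_rows:
  steps:
    - [[-0.027,0.0295,0],[0,0,0],0.0]
    - [[-0.054,0.059,0],[0,0,0],0.0]
    - [[-0.081,0.0885,0],[0,0,0],0.0]
    - [[-0.108,0.118,0],[0,0,0],0.0]
    - [[-0.135,0.147,0],[0,0,0],0.0]
  grip_force: 10

```text
time_s: 0.72
tool_pos: [0.3123, 0.4338, 0.2226]
tool_rot: [180.0, -0.0, 70.4]
force: [1.6, -0.1, 0.5]
grip_width: 0.0612
```

>>> send_rows:
  steps:
    - [[-0.027,0.0295,0],[0,0,0],0.0]
    - [[-0.054,0.059,0],[0,0,0],0.0]
    - [[-0.081,0.0885,0],[0,0,0],0.0]
    - [[-0.108,0.118,0],[0,0,0],0.0]
    - [[-0.135,0.147,0],[0,0,0],0.0]

```text
time_s: 1.13
tool_pos: [0.4053, 0.2572, 0.2229]
tool_rot: [180.0, -0.1, 70.4]
force: [0.4, 0.1, 0.4]
grip_width: 0.0283
```

>>> send_rows:
  steps:
    - [[-0.027,0.0295,0],[0,0,-0.086],0.0]
    - [[-0.054,0.059,0],[0,0,-0.172],0.0]
    - [[-0.081,0.0885,0],[0,0,-0.258],0.0]
    - [[-0.108,0.118,0],[0,0,-0.344],0.0]
    - [[-0.135,0.147,0],[0,0,-0.43],0.0]

```text
time_s: 1.55
tool_pos: [0.4983, 0.0806, 0.223]
tool_rot: [179.9, -0.0, 95.2]
force: [0.5, 0.8, 0.4]
grip_width: 0.0013
```

>>> send_rows:
  steps:
    - [[-0.015,0.006,0.0],[0,0,0],0.0]
    - [[-0.028,0.012,0.02],[0,0,0],0.0]
    - [[-0.028,0.012,0.05],[0,0,0],0.0]
    - [[-0.028,0.012,0.08],[0,0,0],0.0]
    - [[-0.028,0.012,0.105],[0,0,0],0.0]

```text
time_s: 1.97
tool_pos: [0.5117, 0.0552, 0.116]
tool_rot: [-180.0, -0.0, 94.9]
force: [0.2, -0.1, -1.0]
grip_width: 0.0007
```

>>> send_rows:
  steps:
    - [[0,0,0],[0,0,0],0.0]
    - [[0,0,0],[0,0,0],0.0]
    - [[0,0,0],[0,0,0],0.0]
    - [[0,0,0],[0,0,0],0.0]
    - [[0,0,0],[0,0,0],0.0]

```text
time_s: 2.38
tool_pos: [0.5135, 0.0561, 0.1195]
tool_rot: [179.8, -0.0, 95.0]
force: [0.3, -0.1, 0.4]
grip_width: 0.0
```

```bash
python3 - <<'E'
from h import *
o=env.get_obs(); print(o["time_s"],np.round(o["tool_pos"],4),o["force"],o["grip_width"])
for n in("scene",):
    c=env.read_camera(n); a=c["pixels"][150:330,200:400,::-1]; cv2.imwrite(f"pics/{n}1.png",cv2.resize(a,None,fx=3.3,fy=3.3,interpolation=cv2.INTER_CUBIC))
E
```

```text
2.3833 [0.5135 0.0561 0.1195] [ 0.31255777 -0.11472955  0.38175328] 2.5879409061621518e-05
```

View pics/scene1.png

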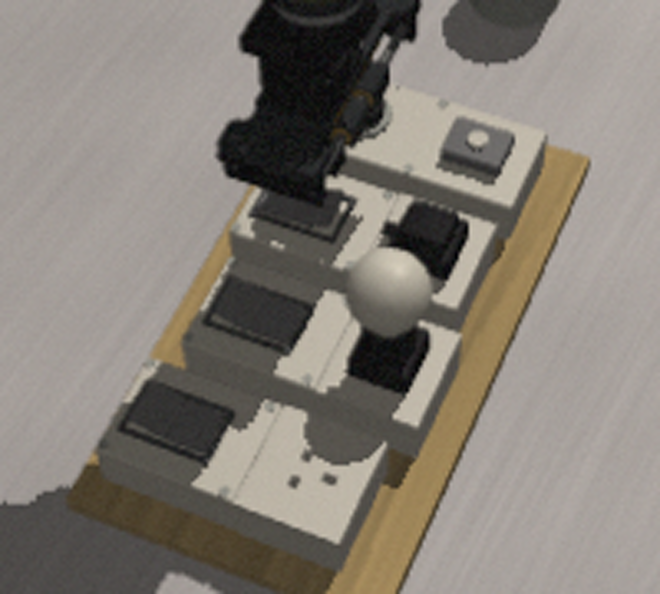

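```bash
python3 - <<'E'
from h import *
o=env.get_obs();p=o["tool_pos"]
c=env.read_camera("scene"); I=cv2.resize(c["pixels"][:,:,::-1],None,fx=4,fy=4,interpolation=cv2.INTER_CUBIC)
I=cv2.convertScaleAbs(I,alpha=1.8,beta=20)
for dz,col in((0,(0,0,255)),(.07,(0,255,0))):
    q=pix(c,[p+[0,0,dz]])[0]; print(q); cv2.circle(I,tuple(np.int32(q*4+2)),4,col,-1)
cv2.imwrite("pics/s2.png",I[400:1000,900:1650])
c=env.read_camera("top"); I=cv2.resize(c["pixels"][:,:,::-1],None,fx=4,fy=4,interpolation=cv2.INTER_CUBIC)
I=cv2.convertScaleAbs(I,alpha=1.8,beta=20)
q=pix(c,[p])[0];cv2.circle(I,tuple(np.int32(q*4+2)),4,(0,0,255),-1)
cv2.imwrite("pics/t2.png",I[740:1340,900:1650])
E
```

```text
[299.16382497 200.16754698]
[298.19363404 181.47316226]
```

View pics/s2.png

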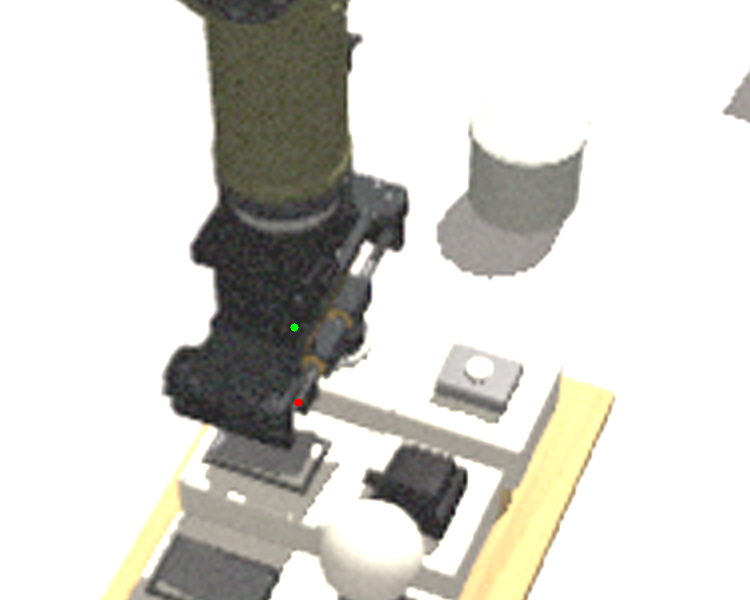

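View pics/t2.png

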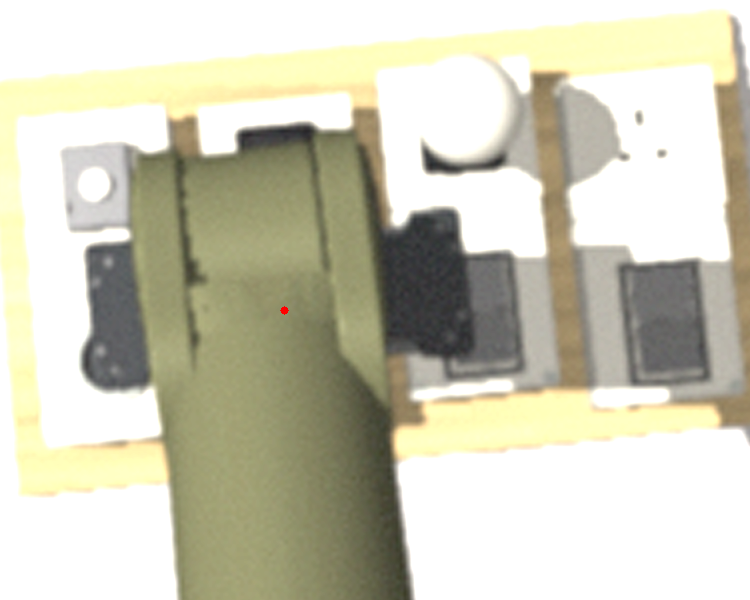

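>>> send_rows:
  steps:
    - [[-0.004,0,0.012],[0,0,0],0.0]
    - [[-0.004,0,0.024],[0,0,0],0.0]
    - [[-0.004,0,0.034],[0,0,0],0.0]
    - [[-0.004,0,0.034],[0,0,0],0.0]
    - [[-0.004,0,0.034],[0,0,0],0.0]

```text
time_s: 2.95
tool_pos: [0.5114, 0.0514, 0.0822]
tool_rot: [-179.8, 0.0, 95.0]
force: [-0.3, 0.0, 0.3]
grip_width: 0.0006
```

>>> send_rows:
  steps:
    - [[0,0,0.003],[0,0,0],0.0]
    - [[0,0,0.006],[0,0,0],0.0]
    - [[0,0,0.009],[0,0,0],0.0]
    - [[0,0,0.012],[0,0,0],0.0]
    - [[0,0,0.012],[0,0,0],0.0]

```text
time_s: 3.37
tool_pos: [0.5136, 0.0519, 0.072]
tool_rot: [179.9, -0.0, 95.0]
force: [2.0, -0.2, 4.3]
grip_width: 0.0006
```

>>> send_rows:
  steps:
    - [[0,0,0.001],[0,0,0],0.0]
    - [[0,0,0.002],[0,0,0],0.0]
    - [[0,0,0.003],[0,0,0],0.0]
    - [[0,0,0.003],[0,0,0],0.0]
    - [[0,0,0.003],[0,0,0],0.0]

```text
time_s: 3.78
tool_pos: [0.5135, 0.0519, 0.071]
tool_rot: [179.9, -0.1, 95.0]
force: [-2.7, -0.4, 18.1]
grip_width: 0.0006
```

>>> send_rows:
  steps:
    - [[0,0,-0.02],[0,0,0],0.0]
    - [[0,0,-0.06],[0,0,0],0.0]
    - [[0,0,-0.1],[0,0,0],0.0]
    - [[-0.03,-0.01,-0.13],[0,0,0],0.0]
    - [[-0.07,-0.02,-0.13],[0,0,0],0.0]

```text
time_s: 4.2
tool_pos: [0.501, -0.0154, 0.2035]
tool_rot: [179.6, -0.1, 95.5]
force: [1.6, -0.3, -0.0]
grip_width: 0.0004
```

>>> send_rows:
  steps:
    - [[-0.04,0,0],[0,0,0],0.0]
    - [[-0.08,0,0],[0,0,0],0.0]
    - [[-0.12,0,0],[0,0,0],0.0]
    - [[-0.16,0,0],[0,0,0],0.0]
    - [[-0.2,0,0],[0,0,0],0.0]

```text
time_s: 4.62
tool_pos: [0.5145, -0.219, 0.1976]
tool_rot: [-179.8, -0.1, 95.0]
force: [0.8, 0.3, 0.8]
grip_width: 0.0001
```

```bash
cat > look.py <<'E'
from h import *
import sys
o=env.get_obs(); print(o["time_s"],np.round(o["tool_pos"],4),np.round(o["force"],1))
c=env.read_camera("scene"); a=c["pixels"][165:335,220:385,::-1]; A=cv2.resize(a,None,fx=3.4,fy=3.4,interpolation=cv2.INTER_CUBIC)
cv2.imwrite(f"pics/{sys.argv[1]}s.png",A)
c=env.read_camera("top"); a=c["pixels"][175:325,220:420,::-1]; cv2.imwrite(f"pics/{sys.argv[1]}t.png",cv2.resize(a,None,fx=3.8,fy=3.8,interpolation=cv2.INTER_CUBIC))
E
python3 look.py v3
```

```text
4.6167 [ 0.5145 -0.219   0.1976] [0.8 0.3 0.8]
```

View pics/v3s.png

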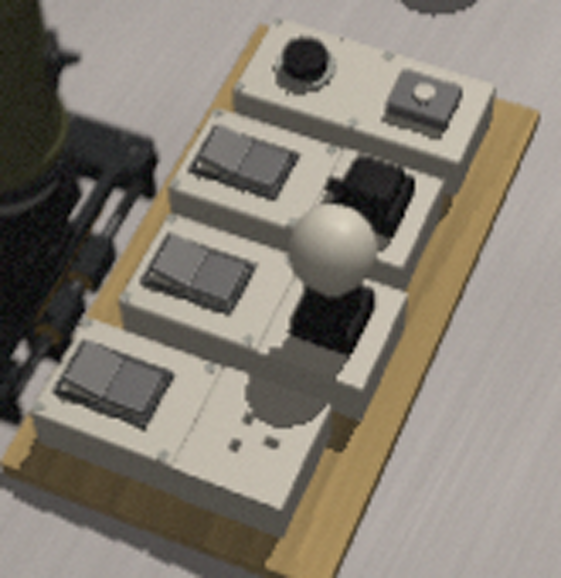

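View pics/v3t.png

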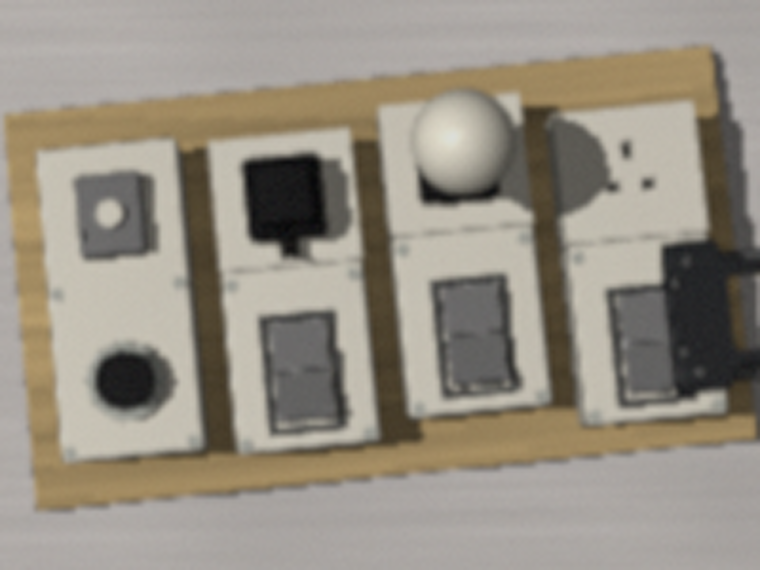

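Zoomed scene view: the plug's rocker, near (245,160), now has the same shape as the other two, so it is off. The bulb, plug and button look unmoved. Next is the bulb switch.

>>> send_rows:
  steps:
    - [[0.04,-0.002,0],[0,0,0],0.0]
    - [[0.08,-0.004,0],[0,0,0],0.0]
    - [[0.12,-0.005,0.01],[0,0,0],0.0]
    - [[0.155,-0.006,0.03],[0,0,0],0.0]
    - [[0.166,-0.0065,0.06],[0,0,0],0.0]

```text
time_s: 5.13
tool_pos: [0.495, -0.0459, 0.1388]
tool_rot: [179.9, -0.2, 95.5]
force: [1.8, 0.9, -0.1]
grip_width: 0.0006
```

>>> send_rows:
  steps:
    - [[0,0,0.01],[0,0,0],0.0]
    - [[0,0,0.02],[0,0,0],0.0]
    - [[0,0,0.02],[0,0,0],0.0]
    - [[0,0,0.02],[0,0,0],0.0]
    - [[0,0,0.02],[0,0,0],0.0]

```text
time_s: 5.55
tool_pos: [0.4961, -0.0549, 0.1196]
tool_rot: [179.9, 0.0, 94.8]
force: [0.1, -1.1, 0.7]
grip_width: 0.0007
```

>>> send_rows:
  steps:
    - [[0,-0.002,0.012],[0,0,0],0.0]
    - [[0,-0.002,0.024],[0,0,0],0.0]
    - [[0,-0.002,0.034],[0,0,0],0.0]
    - [[0,-0.002,0.034],[0,0,0],0.0]
    - [[0,-0.002,0.034],[0,0,0],0.0]

```text
time_s: 5.97
tool_pos: [0.4934, -0.054, 0.0847]
tool_rot: [-180.0, 0.0, 94.9]
force: [0.1, 0.4, 1.4]
grip_width: 0.0003
```

>>> send_rows:
  steps:
    - [[0,0,0.003],[0,0,0],0.0]
    - [[0,0,0.006],[0,0,0],0.0]
    - [[0,0,0.009],[0,0,0],0.0]
    - [[0,0,0.012],[0,0,0],0.0]
    - [[0,0,0.013],[0,0,0],0.0]

```text
time_s: 6.38
tool_pos: [0.4927, -0.0536, 0.0714]
tool_rot: [-179.9, -0.0, 95.0]
force: [-2.4, -0.5, 4.6]
grip_width: 0.0006
```

>>> send_rows:
  steps:
    - [[0,0,0.001],[0,0,0],0.0]
    - [[0,0,0.002],[0,0,0],0.0]
    - [[0,0,0.002],[0,0,0],0.0]
    - [[0,0,0.002],[0,0,0],0.0]
    - [[0,0,0.002],[0,0,0],0.0]

```text
time_s: 6.8
tool_pos: [0.4927, -0.0536, 0.0711]
tool_rot: [-179.9, -0.1, 95.0]
force: [-8.8, 0.2, 16.4]
grip_width: 0.0006
```

>>> send_rows:
  steps:
    - [[0,0,-0.02],[0,0,0],0.0]
    - [[0,0,-0.06],[0,0,0],0.0]
    - [[0,0,-0.1],[0,0,0],0.0]
    - [[0.03,0.002,-0.12],[0,0,0],0.0]
    - [[0.07,0.005,-0.12],[0,0,0],0.0]

```text
time_s: 7.22
tool_pos: [0.4963, 0.0141, 0.1955]
tool_rot: [179.3, -0.1, 94.5]
force: [1.9, -0.2, 0.8]
grip_width: 0.0004
```

>>> send_rows:
  steps:
    - [[0.04,0.003,0],[0,0,0],0.0]
    - [[0.08,0.006,0],[0,0,0],0.0]
    - [[0.12,0.0095,0],[0,0,0],0.0]
    - [[0.138,0.0095,0],[0,0,0],0.0]
    - [[0.138,0.0095,0],[0,0,0],0.0]

```text
time_s: 7.63
tool_pos: [0.4887, 0.1616, 0.1892]
tool_rot: [180.0, -0.1, 95.5]
force: [0.6, -0.5, -0.8]
grip_width: 0.0003
```

```bash
python3 look.py v4
```

```text
7.6333 [0.4887 0.1616 0.1892] [ 0.6 -0.5 -0.8]
```

View pics/v4s.png

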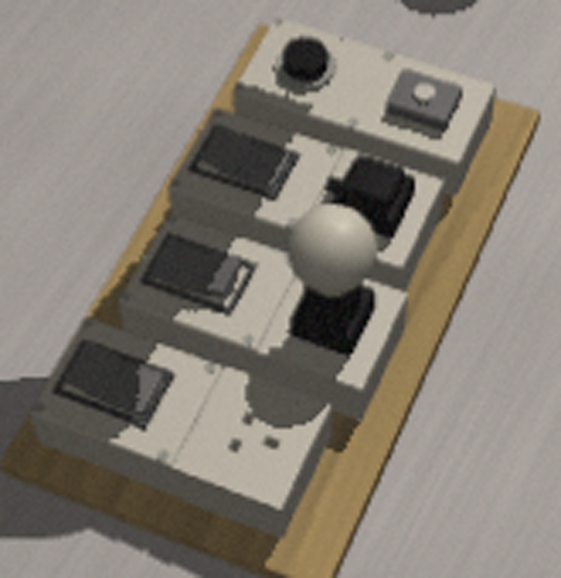

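Zoomed scene view: the bulb's rocker has its outlet-side end raised, with a bright strip at about (245,285), so it is on. The plug's and the empty outlet's rockers are off. Next is the button.

>>> send_rows:
  steps:
    - [[-0.003,0,0.03],[0,0,0],0.0]
    - [[-0.003,0,0.06],[0,0,0],0.0]
    - [[-0.003,0,0.08],[0,0,0],0.0]
    - [[-0.003,0,0.08],[0,0,0],0.0]
    - [[-0.003,0,0.08],[0,0,0],0.0]

```text
time_s: 8.15
tool_pos: [0.4897, 0.1502, 0.1091]
tool_rot: [-179.9, 0.1, 94.8]
force: [-0.2, -0.4, 0.4]
grip_width: 0.0006
```

>>> send_rows:
  steps:
    - [[0.004,0,0.01],[0,0,0],0.0]
    - [[0.004,0,0.02],[0,0,0],0.0]
    - [[0.004,0,0.024],[0,0,0],0.0]
    - [[0.004,0,0.024],[0,0,0],0.0]
    - [[0.004,0,0.024],[0,0,0],0.0]

```text
time_s: 8.57
tool_pos: [0.4896, 0.156, 0.0856]
tool_rot: [-180.0, 0.0, 95.0]
force: [-0.3, 0.7, -1.3]
grip_width: 0.0007
```

>>> send_rows:
  steps:
    - [[0,0,0.003],[0,0,0],0.0]
    - [[0,0,0.006],[0,0,0],0.0]
    - [[0,0,0.009],[0,0,0],0.0]
    - [[0,0,0.012],[0,0,0],0.0]
    - [[0,0,0.013],[0,0,0],0.0]

```text
time_s: 8.98
tool_pos: [0.4903, 0.1563, 0.0733]
tool_rot: [179.9, -0.0, 95.0]
force: [-3.2, -1.7, 12.8]
grip_width: 0.0002
```

>>> send_rows:
  steps:
    - [[0,0,0.001],[0,0,0],0.0]
    - [[0,0,0.002],[0,0,0],0.0]
    - [[0,0,0.002],[0,0,0],0.0]
    - [[0,0,0.002],[0,0,0],0.0]
    - [[0,0,0.002],[0,0,0],0.0]

```text
time_s: 9.4
tool_pos: [0.4903, 0.1563, 0.0732]
tool_rot: [179.9, -0.1, 95.0]
force: [-4.5, -1.8, 18.4]
grip_width: 0.0005
```

Bottomed at z = 0.073, which is 8 mm of travel. The force is about 18 N, well above the 5.5 N spring. I'll release it and move clear.

>>> send_rows:
  steps:
    - [[0,0,-0.02],[0,0,0],0.0]
    - [[0,0,-0.06],[0,0,0],0.0]
    - [[0,0,-0.1],[0,0,0],0.0]
    - [[0,0,-0.13],[0,0,0],0.0]
    - [[0.02,0,-0.15],[0,0,0],0.0]

```text
time_s: 9.82
tool_pos: [0.4898, 0.1721, 0.2241]
tool_rot: [179.8, 0.0, 94.6]
force: [0.5, -0.1, 0.9]
grip_width: 0.0001
```

>>> send_rows:
  steps:
    - [[0.04,0,0],[0,0,0],0.0]
    - [[0.08,0,0],[0,0,0],0.0]
    - [[0.12,0,0],[0,0,0],0.0]
    - [[0.15,0,0],[0,0,0],0.0]
    - [[0.15,0,0],[0,0,0],0.0]

```text
time_s: 10.23
tool_pos: [0.4711, 0.3336, 0.2192]
tool_rot: [-179.9, -0.2, 95.6]
force: [0.4, 0.7, -0.4]
grip_width: 0.0007
```

>>> send_rows:
  steps:
    - [[0,0,0],[0,0,0],0.0]
    - [[0,0,0],[0,0,0],0.0]
    - [[0,0,0],[0,0,0],0.0]
    - [[0,0,0],[0,0,0],0.0]
    - [[0,0,0],[0,0,0],0.0]

```text
time_s: 10.65
tool_pos: [0.4753, 0.3241, 0.2207]
tool_rot: [180.0, -0.0, 94.9]
force: [0.1, -0.0, -0.9]
grip_width: 0.0006
```

```bash
python3 look.py v5; python3 - <<'E'
from h import *
a=cv2.imread("pics/top0.png"); c=env.read_camera("top"); b=c["pixels"][:,:,::-1]; cv2.imwrite("pics/top5.png",b)
E
```

```text
10.65 [0.4753 0.3241 0.2207] [ 0.1 -0.  -0.9]
```

View pics/v5s.png

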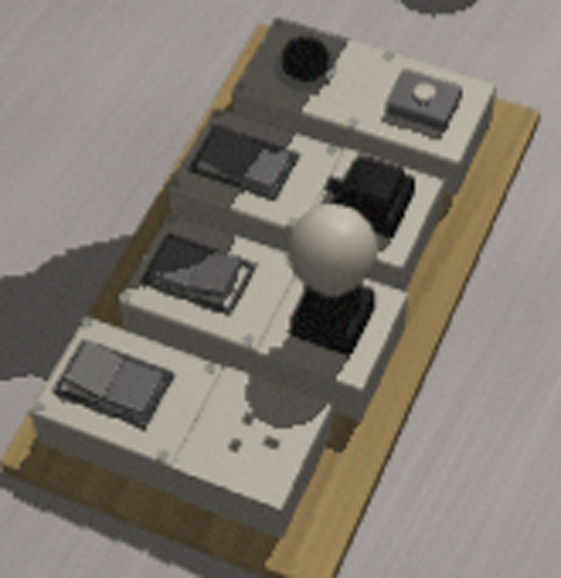

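View pics/top5.png

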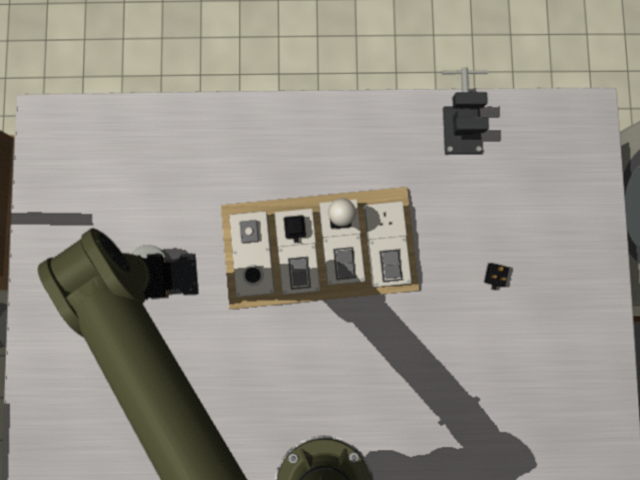

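The button (305,60) is back up in the zoomed scene view. The bulb's rocker is on and the plug's and the empty outlet's are off. In the top view, the bulb (341,213), plug (296,228) and spare plug (498,275) are where they were. The tin (148,265) is partly hidden under the arm, but the tool is about 14 cm above it.

```bash
python3 -c "
from cell import env
print(env.sign_off())"
```

```text
the job is handed in; nothing more can be done
None
```

I switched the plug's outlet off, then the bulb's outlet on, then pressed the round button and let it come back up. I handed the job in at about 10.7 s; sign-off gives no verdict.

- **Presses:** I used the closed fingers, and each press stopped at the expected height. Both rockers stopped at z of about 0.071 m with 16–18 N. The button stopped at z of about 0.073 m, which is its full 8 mm of travel, with 18 N.
- **Last pictures:** the plug's rocker is off, the bulb's is on, the empty outlet's is still off, and the button is up. The bulb, plug and spare plug look unmoved.
- **Not fully checked:** the arm partly hid the tin in the last top view, so I could not confirm its position there. The tool never came within about 10 cm of it. I judged the rockers by eye and the presses by height and force, since joint values can't be read.

No check failed or disagreed beyond the camera's few millimetres.

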